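# Ease a spring clip off a spindle with a forked wedge

### The arm

A 6-joint arm with a two-finger parallel gripper is mounted at the origin on a cart in front of the work surface, level with it; the furniture and walls round the work are solid. World frame = base frame: x ahead of the robot, y to its left, z up, the work surface at z = 0. Lengths are in mm, angles in rad, forces in N, time in s.
With the tool pointing down it reaches from about 300 to 950 mm from the base axis. Payload 3.1 kg.
Tool frame: the origin (TCP) lies midway between the tips of the shut fingers; the grasp point (between the pads) lies 19 mm behind it; z points along the fingers, y is the direction in which the jaws open and shut (so a half turn about z gives the same grasp; the last joint's range is limited). The gripper opens to 85 mm and grips with 20 to 120 N. Pads are 22 mm wide; open, the fingers measure 114 mm over their backs; the gripper's body (76 mm by 85 mm) begins 54 mm behind the grasp point. The pads swing forward as they close: fully open they stand 13 mm farther back than shut.
Start: joints at [1.187, 0.308, 1.634, -0, 1.2, -0.07], TCP at [192.948, 594.477, 231.272] pointing down, gripper open.
Joint ranges: [-3.06, 3.06], [-0.79, 1.96], [0.05, 2.63], [-1.19, 4.34], [0.05, 2.64], [-2.94, 2.94]. Speed limits (rad/s): [2.79, 2.79, 3.14, 3.14, 3.14, 3.14].

### API

Orientations are given as a rotation vector (axis times angle).
In Python, from workcell import ctrl gives the robot as it stands. The module is installed in compiled form; this text tells all that it offers.
- The arm moves only by the shell command python3 -m crank 'ROWS' [OPENING] [FORCE]. ROWS is JSON, a list of rows, each a list of 6 numbers: the shift along the world's x, y, z in m, then the turn, a rotation vector about the world's x, y, z in degrees. A call has 1 to 8 rows; each row shifts and turns the pose as measured when the row begins; what a row does not reach is not made up. A row lasts 1/12 s, in which the tool goes at most 41.7 mm and 7.16 degrees, less where a joint would pass 70% of its speed; a pose out of reach is approached as far as the arm can. A call is refused whole if a number of a shift passes 0.0417 or a number of a turn 7.16, either way. A call with a gripper value outside its range is refused whole. OPENING is the closure, from 0 (fully open) to 1 (shut), set as the call begins (- or left out, the last holds). The fingers move at their own pace and stop on an object; FORCE is the grip in N (left out, the last holds). Time passes only in rows, so rows that do not move let the fingers close. It gives the time, the measured TCP pose, the force and the opening at its end, in the units of the state.
- ctrl.observe(): the state, without advancing time (a new reading comes with each control period).
- ctrl.get_image(name): name is "side" or "top" or "wrist"; returns a dict with "color" (400x640x3 uint8, red, green, blue), "z_map" (400x640 float32, mm along the optical axis (not along the pixel's ray), 0 where there is no reading), "K" (3x3 intrinsics, pixels), "D" ([k1, k2, p1, p2, k3] as OpenCV has them; the pictures are not rectified), "rvec" (rotation vector, rad) and "tvec" (3), from world to camera coordinates, as OpenCV has them. Camera axes: x right, y down, z forward; pixel columns grow to the right and rows downward; lengths in mm; the calibration is good to about 2 mm. A picture is of the moment at which its call begins.
- ctrl.close_job(): hands the job in, once; it reports no verdict.
Trained networks look in a picture, given as the dict that the camera call returned (one of the last four; its "shot" number tells which), for a name from the list of things; names that differ only in an ending like _2 or _b are one class to them, and where a whole thing is asked for, a point or a joint stands for the part that bears it (a point fixed in the world has none). Each returns a list of dicts, best first, with "confidence" (0 to 1); they miss things now and then, are a little off and sometimes report something else, mostly with a low value. They report only what shows in the picture. A call takes as long as a camera call.
- ctrl.trace(picture, thing): "region" (400x640 bool, what is visible of it) and "rect" ([left, top, right, bottom] in pixels, round what is visible of it).
The state is a dict: "t": time; "joint_pos": joint angles; "joint_vel": joint speeds; "joint_torque": joint torques, N m; "position": TCP position; "tool_rot": TCP orientation; "force": force on the tool from outside, world axes, zero at the start; "ft_torque": the same for the moment, N m; "opening": finger opening in mm.
Only numpy, scipy, OpenCV 4.12 (cv2) and the standard library are available. Lean on these libraries where they do the work, as an engineer would, in place of code of your own. Each camera call takes 0.05 s, during which the arm holds its last target. There are 200 camera calls.

### The job

Take the forked wedge and slide it, thin end first and flat on the face of the pulley, under the spring clip on the angled stand, right in until it has lifted the clip out of its groove onto the thick end of the spindle; do not touch the clip with the fingers while you do this. Then lay the wedge down on the bench, clear of the stand and the tray, take the clip off the spindle by its tab and put it in the open metal tray. Do not knock over or push away the heat sink, transformer or block battery.

Things in the scene. Friction and masses are not known exactly. Their poses are not given: they have to be found in the camera images.
- spindle: All sizes in mm. Aluminium pulley (68 across) with a steel spindle standing out of its face, fixed on the stand, leaning 22 degrees. Origin: centre of the pulley's outer face, 180 above the bench; z = along the spindle, outwards (up and towards the robot); x = up the slope of the face, away from the robot; y = across.
- spindle_end (a point): Free end of the oiled spindle, 36.5 out from the pulley's face. Along z from the face: hub 19 across up to 5 (with a key of that width and height reaching to 25 in -x), groove 14 across from 5 to 9.5, cone widening to 19 across at 14.5, then a plain land 19 across to this end.
- stand: Fixed grey stand that carries the pulley; origin on the bench below the centre of the pulley's face, x away from the robot. Base 130 x 110 x 14 high, from 40 in front (-x) to 90 behind; column behind and under the pulley. In front of the pulley all is free.
- clip_tab (a point): Centre of the upright tab (14 in x, 10 in y, 28 in z) of a steel spring clip, U-shaped, 30 g; grip the tab across y. z = outwards along the spindle while mounted, x = from the tab to the spindle and the clip's open end. Spindle axis 28 in +x of this point; underside of arms 20 in -z; top of bridge under the tab (34 wide) 13 in -z.
- clip_base (a point): Point of the clip on the spindle's axis at the underside of its two arms; axes as clip_tab. Arms 4 thick, 7.5 to 15.5 either side in y, from 34 in -x to 12 in +x. At the start the clip rests on hub and key in the groove, 5 clear of the pulley's face. Moved outwards the arms spread (about 4 N each) and grip the land by friction; it stays there, its tab end sagging up to 30 degrees; a light pull takes it off.
- wedge_grip (a point): Centre of the black handle (58 long, 16 wide in y, 24 high) of a forked wedge, 161 long, 130 g, lying on the bench; 12 above its flat underside. x = towards the thin ends of the fork, z = up. Handle from 29 behind this point to 29 in front, then a steel crosspiece (44 wide, 15 high) to 46 in front, then the prongs.
- wedge_slot (a point): On the wedge's underside, between the prongs: 72 in +x and 12 in -z of the handle's centre, 26 in front of the slot's closed end. It lies at the spindle's origin when the wedge is fully in. Prongs 10 wide, 24 apart, from 26 behind this point to 60 in front; 15 thick to 10 in front, then tapering on top to 1.8. Polished; pushing it in takes about 10 N.
- tray: Open aluminium tray on the bench, fixed, 130 (x) x 110 (y) x 22 mm high, walls and floor 3 mm; origin at the centre of its underside.
- heat_sink: Bystander: finned aluminium heat sink, 25 x 40 x 22 mm; origin under its centre.
- transformer: Bystander: small transformer, 52 x 42 x 36 mm; origin under its centre.
- block_battery: Bystander: upright block battery, 18 x 26 x 49 mm; origin under its centre.

How it is judged (in metres and radians):
On the way:
1. the wedge is right under the clip (slot point within 15 mm of the spindle's origin) and holds or has left it raised onto the land (over 12 mm from the face), fingers off the clip (distance between wedge_slot and spindle below 0.015 m and z of clip_base in the frame of spindle between 0.012 and 0.03 m and distance between clip_base and spindle below 0.035 m and contact force between the fingers and clip below 0.1 N), for 0.2 s.
At the end, for the whole second after the job is handed in: The clip lies in the tray (its base point inside the walls and less than 30 mm above the tray's underside); the wedge lies on the bench (handle's centre less than 30 mm up), touching neither tray nor stand, its handle centre over 80 mm from the tray centre; all released (x of clip_base in the frame of tray between -0.06 and 0.06 m and y of clip_base in the frame of tray between -0.05 and 0.05 m and z of clip_base in the frame of tray below 0.03 m and contact force between clip and tray above 0.05 N and height (world z) of wedge_grip below 0.03 m and contact force between wedge and tray below 0.05 N and contact force between wedge and stand below 0.05 N and horizontal distance between wedge_grip and tray above 0.08 m).
It fails at once if the heat sink is moved more than 30 mm or tipped (distance of heat_sink from where it was at the start of the episode above 0.03 m or angle between heat_sink's own z axis and vertical above 0.5 rad).
It fails at once if the transformer is moved more than 30 mm or tipped (distance of transformer from where it was at the start of the episode above 0.03 m or angle between transformer's own z axis and vertical above 0.5 rad).
It fails at once if the block battery is moved more than 30 mm or tipped (distance of block_battery from where it was at the start of the episode above 0.03 m or angle between block_battery's own z axis and vertical above 0.5 rad).
It fails at once if the clip is touched by the fingers while it is still in its groove (contact force between the fingers and clip above 1 N and distance between clip_base and spindle below 0.01 m).
It also fails if it takes over 72 s, if anything falls off the work surface, if the arm or the gripper's body presses on something with over 40 N, if the wrist force passes 120 N, or if a joint passes its speed limit or range.

## Working session

There is one attempt and no reset: what is moved stays moved. The work goes in short steps, Python scripts to look and compute and a shell command to move; the robot and the scene stay as the last step left them, time stands still between calls to the robot, and variables do not carry over. Pictures are saved under pics/ and viewed, about 8 in all and at most 12, crops included, and the job is handed in when it is done.

```bash
mkdir -p pics; cat > h.py <<'E'
import numpy as np, cv2
from workcell import ctrl
from scipy.spatial.transform import Rotation as R
def world(p,mask):
    v,u=np.nonzero(mask&(p["z_map"]>0)); z=p["z_map"][v,u]
    n=cv2.undistortPoints(np.c_[u,v].astype(np.float64)[:,None],np.array(p["K"]),np.array(p["D"]))[:,0]
    c=np.c_[n*z[:,None],z]; Rm=cv2.Rodrigues(np.array(p["rvec"],float))[0]
    return (c-np.array(p["tvec"]).ravel())@Rm
def pix(p,P):
    return cv2.projectPoints(np.atleast_2d(P).astype(float),np.array(p["rvec"],float),np.array(p["tvec"],float),np.array(p["K"]),np.array(p["D"]))[0][:,0]
def save(n,p): cv2.imwrite(f"pics/{n}.png",p["color"][:,:,::-1])
E
python3 - <<'E'
from h import *
s=ctrl.observe(); print(s)
for n in ["top","side"]:
    p=ctrl.get_image(n); save(n+"1",p)
    for t in ["spindle","stand","clip_tab","wedge_grip","tray","heat_sink","transformer","block_battery"]:
        for d in ctrl.trace(p,t)[:2]:
            P=world(p,d["region"])
            if len(P): print(n,t,round(d["confidence"],2),d["rect"],"med",np.median(P,0).round(),"lo",np.percentile(P,2,0).round(),"hi",np.percentile(P,98,0).round())
            else: print(n,t,d["confidence"],d["rect"],"nodepth")
E
python3 -c "
import cv2,numpy as np
a=cv2.imread('pics/top1.png');b=cv2.imread('pics/side1.png')
cv2.imwrite('pics/a.png',cv2.resize(np.vstack([a,b]),None,fx=.75,fy=.75))"
```

```text
{'t': 0.0, 'joint_pos': array([ 1.18733788e+00,  3.08975769e-01,  1.63520662e+00, -1.97795409e-05,
        1.19965807e+00, -6.96842066e-02]), 'joint_vel': array([ 0.00090777, -0.00019969,  0.00024387,  0.00128741,  0.00152027,
        0.00033917]), 'joint_torque': array([ 9.04999324e-04, -4.15260530e+01, -2.76665407e+01,  7.74003342e-05,
        1.03600236e-02, -6.63122224e-08]), 'position': array([192.62267205, 593.71838296, 230.05569352]), 'tool_rot': array([-0.49076846, -3.10252788,  0.00344658]), 'force': array([-0.56325801, -0.84869242,  0.50656241]), 'ft_torque': array([ 0.02139142, -0.0359512 , -0.01582878]), 'opening': 85.62699622686462}
top spindle 0.93 [294.1, 133.7, 316.9, 156.4] med [700.  32. 185.] lo [675.   4. 173.] hi [721.  61. 215.]
top stand 0.65 [284.9, 128.0, 330.8, 172.8] med [699.  24.  16.] lo [653. -25.   1.] hi [776.  83. 211.]
top clip_tab 0.69 [298.3, 146.0, 309.1, 165.0] med [667.  35. 183.] lo [647.  19. 174.] hi [693.  51. 207.]
top wedge_grip 0.95 [316.6, 223.1, 371.2, 239.4] med [473. -88.  14.] lo [ 453. -159.    0.] hi [497.  -8.  27.]
top tray 0.71
[... 866 characters left out ...]
 [724.  54. 213.]
side tray 0.6 [306.7, 282.0, 373.4, 322.5] med [ 568. -300.    3.] lo [ 503. -365.   -1.] hi [ 642. -246.   22.]
side tray 0.38 [288.0, 237.8, 303.9, 270.6] med [ 474. -107.   14.] lo [ 454. -164.   -0.] hi [496. -17.  25.]
side heat_sink 0.56 [326.0, 194.4, 336.6, 203.7] med [617. 218.  11.] lo [600. 201.  -2.] hi [641. 296.  23.]
side transformer 0.44 [358.4, 184.9, 365.6, 198.8] med [721. 249.  15.] lo [714. 243.   2.] hi [731. 257.  35.]
side block_battery 0.63 [278.0, 299.2, 294.3, 324.8] med [ 440. -342.   29.] lo [ 427. -348.    2.] hi [ 452. -325.   47.]
side block_battery 0.27 [355.6, 186.8, 366.0, 199.0] med [723. 249.  15.] lo [713. 240.   2.] hi [736. 260.  36.]
```

View pics/a.png

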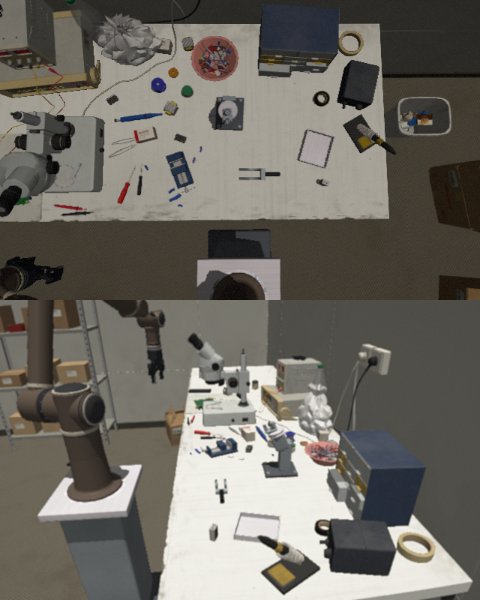

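The view shows the stand near (700, 32), and the wedge lying along y with its prongs towards +y and its handle centre near (474, -136). The tray is near (575, -312). I'll move to a near view of the stand.

```bash
R='[0.022,-0.036,0.010,0,0,-4.5]'
python3 -m crank '[[0.021,-0.036,0.012,0,0,-4.5],[0.021,-0.036,0.012,0,0,-4.5],[0.021,-0.036,0.012,0,0,-4.5],[0.021,-0.036,0.012,0,0,-4.5],[0.021,-0.036,0.012,0,0,-4.5],[0.021,-0.036,0.012,0,0,-4.5],[0.021,-0.036,0.012,0,0,-4.5],[0.021,-0.036,0.012,0,0,-4.5]]'
python3 -m crank '[[0.021,-0.036,0.01,0,0,-4.5],[0.021,-0.036,0.01,0,0,-4.5],[0.021,-0.036,0.01,0,0,-4.5],[0.021,-0.036,0.01,0,0,-4.5],[0.021,-0.036,0.01,0,0,-4.5],[0.021,-0.036,0.01,0,0,-4.5],[0.021,-0.036,0.01,0,0,-4.5],[0.021,-0.036,0.01,0,0,-4.5]]'
python3 - <<'E'
from h import *
s=ctrl.observe(); print(s["t"],s["position"],s["tool_rot"],s["joint_pos"].round(2))
p=ctrl.get_image("wrist"); save("w1",p)
Rm=cv2.Rodrigues(np.array(p["rvec"],float))[0]; print("cam",-Rm.T@np.array(p["tvec"]).ravel(),"fwd",Rm[2],"right",Rm[0],"K",p["K"])
for t in ["spindle","stand","clip_tab","wedge_grip","tray"]:
    for d in ctrl.trace(p,t)[:1]:
        P=world(p,d["region"])
        if len(P): print(t,round(d["confidence"],2),d["rect"],"med",np.median(P,0).round(),"lo",np.percentile(P,2,0).round(),"hi",np.percentile(P,98,0).round())
E
```

```text
t: 1.57
position: [350.5, 315.5, 320.6]
tool_rot: [-1.445, -2.786, 0.003]
force: [1.1, 1.1, -0.2]
opening: 85.0
t: 2.23
position: [510.6, 34.5, 402.1]
tool_rot: [2.27, 2.167, 0.012]
force: [0.4, 1.1, 0.6]
opening: 85.8
2.2333 [510.56967848  34.47372906 402.13546697] [2.27019552 2.16663186 0.01207844] [-0.02 -0.03  1.68  0.    1.49  0.03]
cam [513.23842821 115.6168158  545.71297162] fwd [-0.0079463  -0.3186834  -0.94782791] right [ 0.99889721 -0.04639162  0.00722357] K [[354.30384057   0.         322.93382529]
 [  0.         354.30384057 200.15877111]
 [  0.           0.           1.        ]]
spindle 0.67 [465.5, 122.0, 533.3, 188.8] med [696.  36. 186.] lo [671.   2. 171.] hi [720.  64. 216.]
stand 0.76 [412.8, 93.0, 534.0, 188.1] med [696.  46.  16.] lo [654. -15.  12.] hi [772.  84. 214.]
clip_tab 0.88 [451.3, 139.0, 507.7, 173.6] med [666.  40. 185.] lo [643.  18. 177.] hi [695.  51. 207.]
wedge_grip 0.78 [284.6, 163.1, 314.3, 262.8] med [473. -87.  16.] lo [ 452. -160.    2.] hi [495.  -7.  26.]
tray 0.92 [324.0, 292.2, 409.4, 363.0] med [ 574. -315.    4.] lo [ 505. -375.    2.] hi [ 642. -246.   23.]
```

View pics/w1.png

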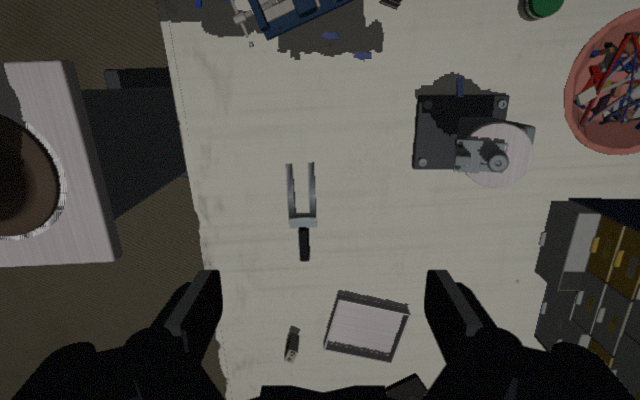

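The stand's pulley is at about px (500,160), with the clip to its left. The wedge has its prongs at (301,190) and its handle at (304,245). The tray is at (367,325). Next I'll fit poses for these.

```bash
cat > m.py <<'E'
from h import *
def wedge(p):
    d=ctrl.trace(p,"wedge_grip")
    if not d: return print("no wedge")
    P=world(p,d[0]["region"]); P=P[(P[:,2]>5)&(P[:,2]<35)]
    r=cv2.minAreaRect(P[:,:2].astype(np.float32)); b=cv2.boxPoints(r)
    print("wedge rect",r,b.round(1).tolist())
    H=P[P[:,2]>20]; r=cv2.minAreaRect(H[:,:2].astype(np.float32)); print("handle",len(H),r,np.median(H,0),H.min(0),H.max(0))
def face(p,c0=(695,36,180)):
    # plane of pulley face
    P=world(p,np.ones(p["z_map"].shape,bool)); c=np.array(c0,float)
    n0=np.array([-np.sin(np.radians(22)),0,np.cos(np.radians(22))])
    Q=P[(np.linalg.norm(P-c,axis=1)<55)]
    n,o=n0,c
    for k in range(6):
        h=(Q-o)@n; F=Q[abs(h)<(8 if k==0 else 3)]
        o=F.mean(0); n=np.linalg.svd(F-o,full_matrices=False)[2][2]; n=n*np.sign(n[2])
    print("face n",n.round(3),"tilt",np.degrees(np.arccos(n[2])).round(1),"yaw",np.degrees(np.arctan2(-n[1],-n[0])).round(1),"N",len(F))
    x=np.array([np.cos(0)*n[2],0,0]); hx=-n[:2]/np.hypot(*n[:2]); x=np.array([*(hx*n[2]),np.hypot(*n[:2])]); y=np.cross(n,x)
    c2=np.c_[(F-o)@x,(F-o)@y].astype(np.float32); (a,b),r=cv2.minEnclosingCircle(c2)
    C=o+a*x+b*y; print("centre",C.round(1),"r",round(r,1))
    T=Q[((Q-C)@n>29)]; print("spindle top pts",len(T), ((T-C)@np.c_[x,y,n]).mean(0).round(1) if len(T) else "")
    q=(Q-C)@np.c_[x,y,n]
    return C,x,y,n,q
E
python3 - <<'E'
from m import *
for i in range(2):
    p=ctrl.get_image("wrist"); wedge(p); C,x,y,n,q=face(p)
    d=ctrl.trace(p,"clip_tab")[0]; P=(world(p,d["region"])-C)@np.c_[x,y,n]
    for lo,hi in [(8,16),(16,26),(26,36),(36,44)]:
        m=(P[:,2]>lo)&(P[:,2]<hi); 
        if m.sum(): print(lo,m.sum(),np.percentile(P[m],[3,50,97],axis=0).round(1).tolist())
q2=q[q[:,2]>30]; print(np.percentile(q2,[3,50,97],axis=0).round(1))
p=ctrl.get_image("wrist"); d=ctrl.trace(p,"tray")[0]; P=world(p,d["region"]);print("tray",cv2.minAreaRect(P[:,:2].astype(np.float32)))
E
```

```text
wedge rect ((473.3190002441406, -86.75582885742188), (155.93325805664062, 44.045806884765625), 89.46416473388672) [[450.6000061035156, -164.5], [494.6000061035156, -164.89999389648438], [496.1000061035156, -9.0], [452.0, -8.600000381469727]]
handle 312 ((472.8919982910156, -136.0136260986328), (57.41592025756836, 15.965707778930664), 89.5660400390625) [ 473.26752321 -133.69791949   24.61187987] [ 464.89643411 -164.72476227   20.4761053 ] [ 481.07228051 -107.31984707   27.56895516]
face n [-0.37   0.021  0.929] tilt 21.8 yaw -3.2 N 2269
centre [691.3  32.6 180.4] r 34.3
spindle top pts 510 [-8.   1.  36.1]
8 869 [[-38.0, -16.0, 8.3], [-19.8, 7.3, 11.6], [5.7, 16.5, 13.7]]
16 28 [[-37.9, 4.5, 16.4], [-31.9, 5.4, 21.2], [-24.9, 5.7, 25.3]]
26 33 [[-36.9, -5.5, 26.3], [-30.4, 5.3, 31.8], [-7.2, 5.6, 35.6]]
36 169 [[-37.5, -4.8, 36.7], [-31.1, 0.3, 38.8], [-24.9, 5.2, 40.4]]
wedge rect ((473.35650634765625, -86.68863677978516), (155.6238250732422, 43.99422836303711), 89.37299346923828) [[450.5, -164.3000030517578], [494.5, -164.6999969482422], [496.20001220703125, -9.100000381469727], [45
[... 153 characters left out ...]
[ 473.35346223 -134.22741971   24.52695961] [ 464.86634078 -164.54400845   20.05866694] [ 480.98558392 -106.80298584   27.05364558]
face n [-0.371  0.023  0.928] tilt 21.8 yaw -3.5 N 2259
centre [691.4  32.5 180.5] r 34.5
spindle top pts 504 [-8.3  1.  36.1]
8 829 [[-37.7, -15.9, 8.3], [-20.0, 6.7, 11.6], [3.4, 16.3, 13.7]]
16 29 [[-37.2, 4.5, 16.3], [-31.3, 5.2, 22.1], [-24.6, 5.5, 25.4]]
26 29 [[-37.5, -5.6, 27.2], [-30.2, 5.2, 32.3], [-7.1, 5.4, 35.9]]
36 167 [[-37.4, -5.0, 37.0], [-31.1, 0.3, 38.7], [-24.9, 5.1, 40.4]]
[[-33.5  -7.2  32.3]
 [ -3.    1.3  36.2]
 [  7.5   8.8  39.7]]
tray ((575.8011474609375, -321.4490966796875), (131.31661987304688, 142.91610717773438), 72.94247436523438)
```

```bash
python3 -m crank '[[-0.005,-0.022,-0.036,0,0,0.5],[-0.005,-0.022,-0.036,0,0,0.5],[-0.005,-0.022,-0.036,0,0,0.5],[-0.005,-0.022,-0.036,0,0,0.5],[-0.005,-0.022,-0.036,0,0,0],[-0.005,-0.022,-0.036,0,0,0],[-0.005,-0.022,-0.036,0,0,0],[-0.003,-0.02,-0.036,0,0,0]]'
python3 -m crank '[[0,0,-0.02,0,0,0],[0,0,0,0,0,0]]'
python3 - <<'E'
from m import *
s=ctrl.observe(); print(s["t"],s["position"],s["tool_rot"])
r=R.from_rotvec(s["tool_rot"]).as_matrix(); print(r.round(3))
wedge(ctrl.get_image("wrist"))
E
```

```text
t: 3.6
position: [479.2, -134.1, 123.6]
tool_rot: [2.19, 2.211, 0.048]
force: [0.4, 0.1, 0.2]
opening: 85.5
t: 3.77
position: [472.5, -135.2, 95.6]
tool_rot: [2.203, 2.216, 0.038]
force: [-1.5, 0.7, 0.1]
opening: 85.3
3.7667 [ 472.4931367  -135.18788243   95.61108896] [2.20303368 2.21564363 0.03766218]
[[-0.006  1.     0.029]
 [ 1.     0.006  0.005]
 [ 0.005  0.029 -1.   ]]
wedge rect ((474.0691223144531, -87.01763153076172), (154.16278076171875, 44.41734313964844), 88.9372787475586) [[450.3999938964844, -163.6999969482422], [494.79998779296875, -164.5], [497.70001220703125, -10.399999618530273], [453.29998779296875, -9.5]]
handle 1988 ((473.76153564453125, -135.46267700195312), (57.41786193847656, 15.471711158752441), 89.6928482055664) [ 473.47347217 -133.33098479   24.53707117] [ 465.88421086 -164.19862378   20.15476309] [ 481.56481485 -106.72964543   26.92778856]
```

```bash
python3 -m crank '[[0.0005,-0.002,-0.025,-0.2,0.9,-0.4],[0.0005,-0.002,-0.025,-0.1,0.8,-0.3],[0,-0.001,-0.023,0,0,0],[0,0,-0.015,0,0,0],[0,0,-0.005,0,0,0],[0,0,0,0,0,0]]'
python3 - <<'E'
from m import *
s=ctrl.observe(); print(s["t"],s["position"],s["tool_rot"])
r=R.from_rotvec(s["tool_rot"]).as_matrix(); print(r.round(3))
E
```

```text
t: 4.37
position: [493.9, -142.8, 18.9]
tool_rot: [2.196, 2.198, 0.023]
force: [-0.4, 0.1, -0.2]
opening: 85.3
4.3667 [ 493.94092905 -142.79055006   18.87521365] [2.19570443 2.19758798 0.02328115]
[[-0.001  0.999  0.035]
 [ 1.     0.001 -0.014]
 [-0.014  0.035 -0.999]]
```

```bash
python3 -m crank '[[-0.010,0.001,0,-0.8,2,-0.5],[-0.010,0.001,0,0,0,0],[0,0,0,0,0,0],[0,0,0,0,0,0]]'
python3 - <<'E'
from m import *
s=ctrl.observe(); print(s["t"],s["position"],s["joint_pos"].round(3),s["joint_vel"].round(3))
r=R.from_rotvec(s["tool_rot"]).as_matrix(); print(r.round(3))
E
```

```text
t: 4.7
position: [480.2, -141.5, 26.2]
tool_rot: [2.203, 2.194, -0.022]
force: [0.9, -0.5, 0.4]
opening: 85.3
4.7 [ 480.21259712 -141.47555944   26.22299288] [-0.357  0.368  2.056 -0.041  0.694 -0.321] [ 0.001 -0.038  0.018  0.004  0.018 -0.014]
[[ 0.004  1.     0.013]
 [ 0.999 -0.004 -0.033]
 [-0.033  0.013 -0.999]]
```

```bash
python3 -m crank '[[-0.004,0,-0.012,1.9,0.7,-0.2],[-0.002,0,-0.010,0,0,0],[0,0,0,0,0,0]]'
python3 - <<'E'
from m import *
s=ctrl.observe(); print(s["t"],s["position"])
r=R.from_rotvec(s["tool_rot"]).as_matrix(); print(r.round(3))
E
```

```text
t: 4.95
position: [477.6, -142.4, 7.5]
tool_rot: [2.223, 2.207, 0.01]
force: [0.1, 0.9, 0.4]
opening: 85.4
4.95 [ 477.61897454 -142.40322098    7.52201803]
[[ 0.007  1.     0.011]
 [ 1.    -0.007 -0.002]
 [-0.002  0.011 -1.   ]]
```

```bash
python3 -m crank '[[-0.004,0,-0.0045,0,0.6,0],[0,0,0,0,0,0],[0,0,0,0,0,0]]' 0
python3 -m crank '[[0,0,0,0,0,0],[0,0,0,0,0,0],[0,0,0,0,0,0],[0,0,0,0,0,0],[0,0,0,0,0,0],[0,0,0,0,0,0]]' 1 90
python3 - <<'E'
from m import *
s=ctrl.observe(); print(s["t"],s["position"])
r=R.from_rotvec(s["tool_rot"]).as_matrix(); print(r.round(3))
p=ctrl.get_image("wrist"); save("w2",p); wedge(p)
E
```

```text
t: 5.2
position: [473.7, -142.8, 3.1]
tool_rot: [2.228, 2.211, -0.003]
force: [-0.5, 0.3, 0.5]
opening: 85.4
t: 5.7
position: [474.5, -142.6, 4.0]
tool_rot: [2.226, 2.211, -0.002]
force: [1.7, -0.6, 0.8]
opening: 14.1
5.7 [ 474.50079993 -142.62719039    4.01423322]
[[ 0.007  1.     0.002]
 [ 1.    -0.007 -0.004]
 [-0.004  0.002 -1.   ]]
wedge rect ((474.59881591796875, -99.68939208984375), (129.70574951171875, 44.50467300415039), 89.8129653930664) [[452.1000061035156, -164.5], [496.6000061035156, -164.60000610351562], [497.1000061035156, -34.900001525878906], [452.6000061035156, -34.79999923706055]]
handle 4705 ((474.2866516113281, -135.50125122070312), (15.676355361938477, 57.93819808959961), 0.7327030897140503) [ 474.16817525 -130.33167271   24.59582205] [ 466.28472704 -164.52758204   20.05850843] [ 482.00801307 -106.58861843   26.60562116]
```

View pics/w2.png

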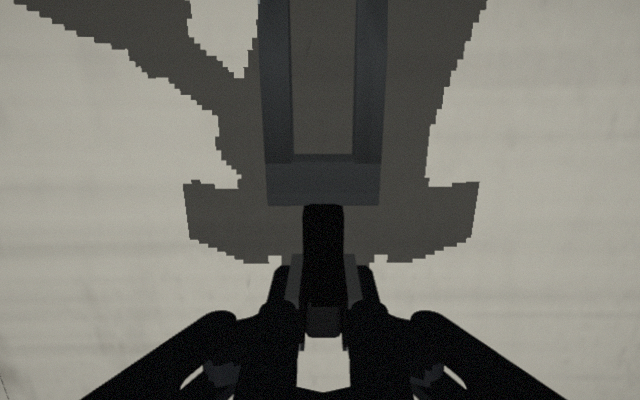

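```bash
cat > g.py <<'E'
import sys
from h import *
# spindle frame (estimate) and wedge-in-tool
O=np.array([690,33.0,180]); n=np.array([-.371,.022,.928]); n/=np.linalg.norm(n)
x=np.array([.927,-.054,.372]); x-=n*(x@n); x/=np.linalg.norm(x); y=np.cross(n,x); S=np.c_[x,y,n]
def togo(slot=(-150,0,1),L=(79,-.2,4)):
    s=ctrl.observe(); T=R.from_rotvec(s["tool_rot"]).as_matrix()
    G=np.c_[x,-y,-n]; tgt=O+S@np.array(slot)-G@np.array(L)
    cur=S.T@(s["position"]+T@np.array(L)-O)
    print("t",s["t"],"TCP",s["position"].round(1),"slot in S",cur.round(1),"shift mm",(tgt-s["position"]).round(1),"turn deg",np.degrees(R.from_matrix(G@T.T).as_rotvec()).round(2),"F",s["force"].round(1),"q",s["joint_pos"].round(2),"open",round(s["opening"],1))
if __name__=="__main__": togo([float(a) for a in sys.argv[1:4]])
E
python3 -m crank '[[0,0,0.010,0,0,0],[0,0.01,0.015,0,0,-3],[0,0.014,0.014,0,0,-6],[0,0.014,0.01,0,0,-6],[0,0.014,0.01,0,0,-6],[0,0.014,0.01,0,0,-6],[0,0.014,0.01,0,0,-6],[0,0.014,0.01,0,0,-6]]'
python3 -m crank '[[0,0.014,0.01,0,0,-6],[0,0.014,0.01,0,0,-6],[0,0.014,0.005,0,0,-6],[0,0.014,0,0,0,-6],[0,0.014,0,0,0,-6],[0,0.014,0,0,0,-6],[0,0.014,0,0,0,-6],[0,0.014,0,0,0,-4]]'
python3 g.py -150 0 1
```

```text
t: 6.47
position: [470.1, -46.5, 96.5]
tool_rot: [-2.861, -1.29, 0.008]
force: [0.7, 0.7, -1.1]
opening: 13.7
t: 7.13
position: [468.5, 71.1, 128.9]
tool_rot: [-3.138, -0.002, 0.0]
force: [0.9, 0.7, -1.5]
opening: 13.8
t 7.1333 TCP [468.5  71.1 128.9] slot in S [-154.6   30.1    2.6] shift mm [  7.4 -25.9 -29.4] turn deg [ -0.82 -21.81  -3.39] F [ 0.9  0.7 -1.5] q [0.06 0.15 2.06 0.   0.93 1.62] open 13.8
```

```bash
python3 -m crank '[[0.002,-0.007,-0.008,-0.2,-4.4,-0.7],[0.002,-0.007,-0.008,-0.2,-4.4,-0.7],[0.002,-0.006,-0.007,-0.2,-4.4,-0.7],[0.001,-0.005,-0.006,-0.2,-4.4,-0.7],[0,0,0,0,-4.2,-0.6],[0,0,0,0,0,0]]'
python3 g.py -150 0 1
```

```text
t: 7.63
position: [474.6, 49.0, 101.0]
tool_rot: [3.07, -0.091, 0.616]
force: [-0.4, 0.0, -2.0]
opening: 14.0
t 7.6333 TCP [474.6  49.  101. ] slot in S [-150.8    3.5    4.1] shift mm [ 1.3 -3.7 -1.5] turn deg [-0.1   0.88  0.05] F [-0.4  0.  -2. ] q [ 0.03  0.03  2.34 -0.09  0.38  1.74] open 14.0
```

```bash
python3 -m crank '[[0.0013,-0.0035,-0.0015,-0.1,0.9,0],[0,0,0,0,0,0]]'
python3 g.py -150 0 1
python3 - <<'E'
from m import *; import g
p=ctrl.get_image("wrist"); save("w3",p)
C,x,y,n,q=face(p,g.O)
d=ctrl.trace(p,"wedge_grip")
if d:
    P=(world(p,d[0]["region"])-g.O)@g.S; print(d[0]["rect"],np.percentile(P,[1,50,99],axis=0).round(1).tolist())
    for a in range(-220,-85,15):
        m=(P[:,0]>a)&(P[:,0]<a+15)
        if m.sum()>20: print(a,m.sum(),P[m,1].min().round(1),P[m,1].max().round(1),"z",np.percentile(P[m,2],[5,50,95]).round(1))
E
```

```text
t: 7.8
position: [474.4, 45.4, 99.5]
tool_rot: [3.073, -0.089, 0.584]
force: [-0.6, -0.1, -1.2]
opening: 13.9
t 7.8 TCP [474.4  45.4  99.5] slot in S [-1.514e+02  1.000e-01  1.100e+00] shift mm [ 1.5 -0.1  0. ] turn deg [ 0.03 -0.32 -0.02] F [-0.6 -0.1 -1.2] q [ 0.02  0.03  2.33 -0.08  0.4   1.72] open 13.9m.py:17: RuntimeWarning: Mean of empty slice.
  o=F.mean(0); n=np.linalg.svd(F-o,full_matrices=False)[2][2]; n=n*np.sign(n[2])
  ret = um.true_divide(
Traceback (most recent call last):
  File "m.py", line 17, in face
    o=F.mean(0); n=np.linalg.svd(F-o,full_matrices=False)[2][2]; n=n*np.sign(n[2])
                   ~~~~~~~~~~~~~~~~~~~~~~~~~~~~~~~~~~~~~~~~~^^^
IndexError: index 2 is out of bounds for axis 0 with size 0
```

View pics/w3.png

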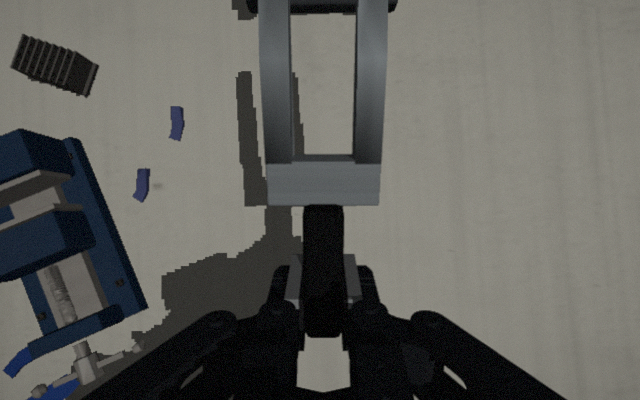

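The wedge sits straight in the hand. The pulley rim at the top of the picture spans px 250–396, and the prongs span 259–387, so they are centred. I'll advance to the rim.

```bash
python3 -m crank '[[0.0105,-0.0005,0.004,0,-0.3,0],[0.0105,-0.0005,0.004,0,0,0],[0.0105,-0.0005,0.004,0,0,0],[0.0105,-0.0005,0.004,0,0,0],[0,0,0,0,0,0],[0,0,0,0,0,0]]'
python3 g.py -105 0 1
python3 - <<'E'
from m import *; import g
p=ctrl.get_image("wrist"); save("w4",p)
P=(world(p,np.ones((400,640),bool))-g.O)@g.S
m=(abs(P[:,0])<40)&(abs(P[:,1])<40)&(abs(P[:,2])<60); Q=P[m]; print(len(Q),np.percentile(Q,[1,50,99],axis=0).round(1).tolist())
for a in range(-180,40,10):
    k=(P[:,0]>a)&(P[:,0]<a+10)&(abs(P[:,1])<40)&(abs(P[:,2])<60)
    if k.sum()>10: print(a,k.sum(),"y",P[k,1].min().round(1),P[k,1].max().round(1),"z",np.percentile(P[k,2],[3,25,50,75,97]).round(1))
p=ctrl.get_image("side"); 
c=pix(p,g.O)[0]; u,v=map(int,c); im=p["color"][v-60:v+50,u-100:u+60,::-1]; cv2.imwrite("pics/s4.png",cv2.resize(im,None,fx=4,fy=4,interpolation=cv2.INTER_CUBIC))
a=cv2.imread("pics/s4.png"); b=cv2.imread("pics/w4.png"); cv2.imwrite("pics/c4.png",np.vstack([a[:,:],b[:160]])[:600])
E
```

```text
t: 8.35
position: [530.1, 42.9, 122.4]
tool_rot: [3.07, -0.091, 0.606]
force: [0.3, -0.0, -1.5]
opening: 14.0
t 8.35 TCP [530.1  42.9 122.4] slot in S [-91.1   0.8   2.8] shift mm [-12.5  -0.1  -6.1] turn deg [-0.01  0.52  0.03] F [ 0.3 -0.  -1.5] q [ 0.02  0.09  2.21 -0.06  0.45  1.7 ] open 14.0Traceback (most recent call last):
  File "<stdin>", line 4, in <module>
    return _quantile_unchecked(
        a, q, axis, out, overwrite_input, method, keepdims, weights)
    return _ureduce(a,
                    func=_quantile_ureduce_func,
    ...<5 lines>...
                    overwrite_input=overwrite_input,
                    method=method)
    r = func(a, **kwargs)
    result = _quantile(arr,
                       quantiles=q,
    ...<2 lines>...
                       out=out,
                       weights=wgt)
    slices_having_nans = np.isnan(arr[-1, ...])
                                  ~~~^^^^^^^^^
IndexError: index -1 is out of bounds for axis 0 with size 0
```

```bash
python3 -m crank '[[-0.0115,0,-0.005,0,0.5,0],[0,0,0,0,0,0],[0,0,0,0,0,0]]'
python3 g.py -105 0 1
python3 - <<'E'
from m import *; import g
for nm in ["wrist","side"]:
    p=ctrl.get_image(nm)
    c=pix(p,g.O)[0]; print(nm,c, pix(p,g.O+g.S@np.array([-34,0,5])))
    save("v_"+nm,p)
    if nm=="side":
        u,v=map(int,c); im=p["color"][v-50:v+50,u-90:u+60,::-1]; cv2.imwrite("pics/s4.png",cv2.resize(im,(640,427),interpolation=cv2.INTER_CUBIC))
a=cv2.imread("pics/s4.png"); b=cv2.imread("pics/v_wrist.png"); cv2.imwrite("pics/c4.png",np.vstack([a,b[:170]]))
E
```

```text
t: 8.65
position: [517.5, 43.0, 116.9]
tool_rot: [3.073, -0.09, 0.592]
force: [0.1, 0.6, -0.6]
opening: 13.9
t 8.65 TCP [517.5  43.  116.9] slot in S [-1.048e+02  1.000e-01  1.600e+00] shift mm [ 0.1 -0.1 -0.7] turn deg [-0.01 -0.02  0.03] F [ 0.1  0.6 -0.6] q [ 0.02  0.08  2.24 -0.06  0.45  1.7 ] open 13.9
wrist [ 318.23115721 -289.05532587] [[ 318.59974924 -146.1211136 ]]
side [365.80043891 173.01594523] [[354.06399019 175.91600129]]
```

View pics/c4.png

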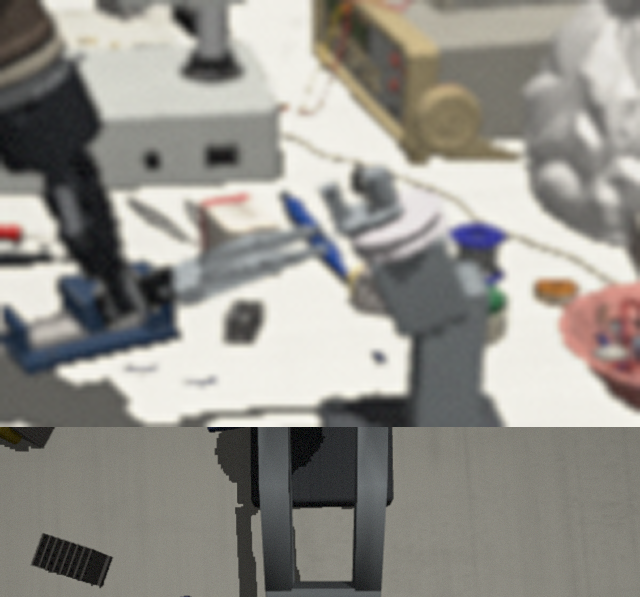

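```bash
python3 -m crank '[[0.0035,0,0.0012,0,0,0],[0.0035,0,0.0014,0,0,0],[0.0035,0,0.0014,0,0,0],[0,0,0,0,0,0],[0,0,0,0,0,0]]'
python3 g.py -85 0 1.2
```

```text
t: 9.17
position: [528.0, 43.1, 120.8]
tool_rot: [3.073, -0.09, 0.59]
force: [0.1, 0.2, -1.6]
opening: 14.1
t 9.1667 TCP [528.   43.1 120.8] slot in S [-93.7   0.8   1.2] shift mm [ 8.  -1.3  3. ] turn deg [-0.01 -0.11  0.01] F [ 0.1  0.2 -1.6] q [ 0.02  0.09  2.21 -0.06  0.46  1.7 ] open 14.1
```

```bash
python3 -m crank '[[0.0035,-0.0006,0.0014,0,0,0],[0.0035,-0.0004,0.0014,0,0,0],[0.0035,-0.0002,0.0014,0,0,0],[0,0,0,0,0,0],[0,0,0,0,0,0]]'
python3 g.py -75 0 1.2
```

```text
t: 9.58
position: [540.0, 41.7, 125.5]
tool_rot: [3.073, -0.09, 0.589]
force: [0.1, -0.1, -1.5]
opening: 13.9
t 9.5833 TCP [540.   41.7 125.5] slot in S [-80.7   0.2   1.2] shift mm [ 5.3 -0.5  2. ] turn deg [-0.01 -0.11  0.02] F [ 0.1 -0.1 -1.5] q [ 0.01  0.1   2.18 -0.06  0.48  1.69] open 13.9
```

```bash
python3 -m crank '[[0.004,-0.0003,0.0015,0,0,0],[0.004,-0.0002,0.0014,0,0,0],[0.004,-0.0002,0.0014,0,0,0],[0,0,0,0,0,0]]'
python3 g.py -55 0 0.5
python3 -m crank '[[0.004,-0.0003,0.0014,0,0,0],[0.004,-0.0002,0.0014,0,0,0],[0.004,-0.0002,0.0014,0,0,0],[0,0,0,0,0,0]]'
python3 g.py -45 0 0.5
```

```text
t: 9.92
position: [552.9, 40.9, 130.0]
tool_rot: [3.073, -0.09, 0.589]
force: [0.4, 0.1, -0.9]
opening: 14.7
t 9.9167 TCP [552.9  40.9 130. ] slot in S [-67.    0.1   0.5] shift mm [11.2 -0.8  4.3] turn deg [-0.01 -0.13  0.02] F [ 0.4  0.1 -0.9] q [ 0.01  0.12  2.15 -0.05  0.49  1.68] open 14.7
t: 10.25
position: [566.4, 40.1, 134.7]
tool_rot: [3.073, -0.09, 0.589]
force: [0.2, 0.7, -1.2]
opening: 13.9
t 10.25 TCP [566.4  40.1 134.7] slot in S [-52.8   0.1  -0.2] shift mm [ 7.  -0.6  3.4] turn deg [-0.01 -0.13  0.01] F [ 0.2  0.7 -1.2] q [ 0.01  0.14  2.12 -0.05  0.51  1.68] open 13.9
```

```bash
python3 - <<'E'
from m import *; import g
ims=[]
for nm in ["wrist","side"]:
    p=ctrl.get_image(nm); save("x_"+nm,p)
    if nm=="side":
        u,v=map(int,pix(p,g.O)[0]); im=p["color"][v-50:v+50,u-90:u+60,::-1]; ims.insert(0,cv2.resize(im,(640,427),interpolation=cv2.INTER_CUBIC))
        print("slot tip etc px disp",((pix(p,g.O+g.S@np.array([[7,17,0],[-43,17,15],[-34,0,0],[34,0,0],[0,34,0],[0,-34,0]]).T.astype(float) if 0 else (g.O+(g.S@np.array([[7,17,0],[-43,17,15],[-34,0,0],[34,0,0],[0,34,0],[0,-34,0]]).T).T))-[u-90,v-50])*4.27).round())
    else: ims.append(p["color"][:170,:,::-1])
cv2.imwrite("pics/c5.png",np.vstack(ims))
E
```

```text
slot tip etc px disp [[394. 200.]
 [317. 208.]
 [340. 232.]
 [435. 195.]
 [381. 194.]
 [395. 234.]]
```

View pics/c5.png

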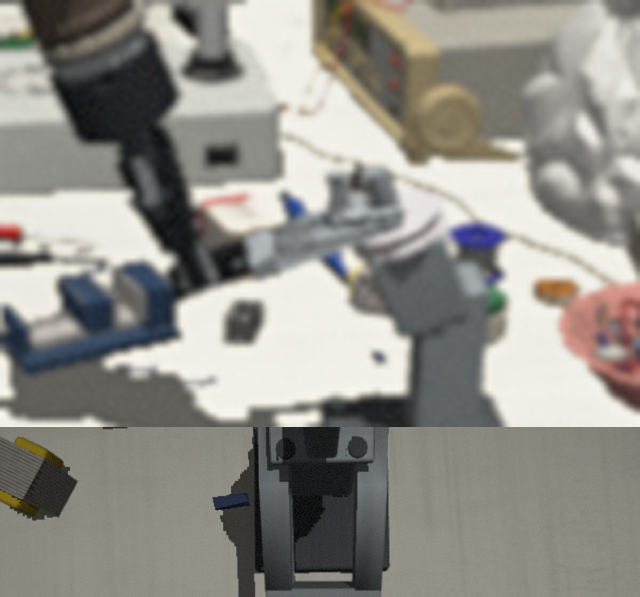

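The side view shows the prongs under the clip. The wrist view shows them centred, and nothing is jammed. I'll continue pushing.

```bash
python3 -m crank '[[0.004,-0.0003,0.0018,0,0,0],[0.004,-0.0002,0.0016,0,0,0],[0.004,-0.0002,0.0016,0,0,0],[0,0,0,0,0,0]]'
python3 g.py -35 0 0.5
python3 -m crank '[[0.004,-0.0003,0.0018,0,0,0],[0.004,-0.0002,0.0016,0,0,0],[0.004,-0.0002,0.0016,0,0,0],[0,0,0,0,0,0]]'
python3 g.py -20 0 0.5
```

```text
t: 10.68
position: [577.3, 39.5, 139.0]
tool_rot: [3.074, -0.09, 0.584]
force: [0.7, -1.1, -0.6]
opening: 14.1
t 10.6833 TCP [577.3  39.5 139. ] slot in S [-41.    0.1  -0.6] shift mm [ 5.3 -0.4  2.8] turn deg [-0.   -0.32  0.01] F [ 0.7 -1.1 -0.6] q [ 0.01  0.15  2.09 -0.05  0.52  1.67] open 14.1
t: 11.02
position: [586.5, 38.8, 142.1]
tool_rot: [3.076, -0.09, 0.57]
force: [-2.9, -0.0, 2.2]
opening: 13.8
t 11.0167 TCP [586.5  38.8 142.1] slot in S [-31.3  -0.   -1.8] shift mm [10.  -0.6  5.2] turn deg [-0.01 -0.84  0.02] F [-2.9 -0.   2.2] q [ 0.    0.17  2.06 -0.05  0.55  1.67] open 13.8
```

```bash
python3 -m crank '[[0.005,-0.0003,0.0028,0,-0.6,0],[0.005,-0.0003,0.0024,0,-0.3,0],[0.005,-0.0002,0.0024,0,-0.3,0],[0,0,0,0,0,0]]'
python3 g.py -10 0 0
python3 -m crank '[[0.004,-0.0003,0.0024,0,-0.3,0],[0.004,-0.0002,0.002,0,-0.3,0],[0.004,-0.0002,0.002,0,-0.3,0],[0,0,0,0,0,0]]'
python3 g.py -0 0 0
```

```text
t: 11.35
position: [599.4, 38.0, 147.5]
tool_rot: [3.073, -0.09, 0.591]
force: [0.7, -0.4, -2.0]
opening: 13.8
t 11.35 TCP [599.4  38.  147.5] slot in S [-17.4  -0.1  -0.5] shift mm [ 6.6 -0.3  3.2] turn deg [-0.02 -0.04  0.02] F [ 0.7 -0.4 -2. ] q [ 0.    0.18  2.04 -0.04  0.54  1.67] open 13.8
t: 11.68
position: [613.7, 37.1, 154.5]
tool_rot: [3.067, -0.091, 0.62]
force: [-0.8, 0.0, -3.6]
opening: 13.7
t 11.6833 TCP [613.7  37.1 154.5] slot in S [-1.4 -0.2  2.1] shift mm [ 1.6  0.1 -0.1] turn deg [-0.01  1.03  0.03] F [-0.8  0.  -3.6] q [ 0.    0.18  2.02 -0.04  0.54  1.66] open 13.7
```

```bash
python3 -m crank '[[0.002,0,0,0,0.6,0],[0.001,0,0,0,0.3,0],[0,0,0,0,0,0],[0,0,0,0,0,0]]'
python3 g.py -0 0 0
python3 - <<'E'
from m import *; import g
ims=[]
for nm in ["wrist","side","top"]:
    p=ctrl.get_image(nm)
    if nm!="wrist":
        u,v=map(int,pix(p,g.O)[0]); im=p["color"][v-35:v+30,u-60:u+40,::-1]; ims.append(cv2.resize(im,(400,260),interpolation=cv2.INTER_CUBIC))
    else: w=p["color"][:300,:,::-1]
    d=ctrl.trace(p,"clip_tab")
    if d: 
        P=(world(p,d[0]["region"])-g.O)@g.S; print(nm,d[0]["confidence"],np.percentile(P,[5,50,95],axis=0).round(1).tolist())
cv2.imwrite("pics/c6.png",np.vstack([np.hstack(ims),cv2.resize(w,(800,375))[:340]]))
E
```

```text
t: 12.02
position: [617.1, 37.1, 155.0]
tool_rot: [3.072, -0.09, 0.593]
force: [-1.3, 0.1, -0.7]
opening: 14.1
t 12.0167 TCP [617.1  37.1 155. ] slot in S [ 2.   0.  -0.1] shift mm [-1.9  0.1 -0.6] turn deg [-0.    0.02  0.03] F [-1.3  0.1 -0.7] q [ 0.    0.2   2.   -0.04  0.57  1.66] open 14.1
wrist 0.72 [[-31.4, -16.2, 20.9], [-15.7, -0.9, 23.4], [11.6, 15.3, 50.2]]
side 0.6 [[-31.3, -17.9, 15.2], [-22.6, -5.8, 22.8], [-8.5, 7.2, 43.4]]
top 0.57 [[-30.3, -15.5, 17.1], [-15.6, -1.5, 21.9], [9.4, 15.9, 49.2]]
```

View pics/c6.png

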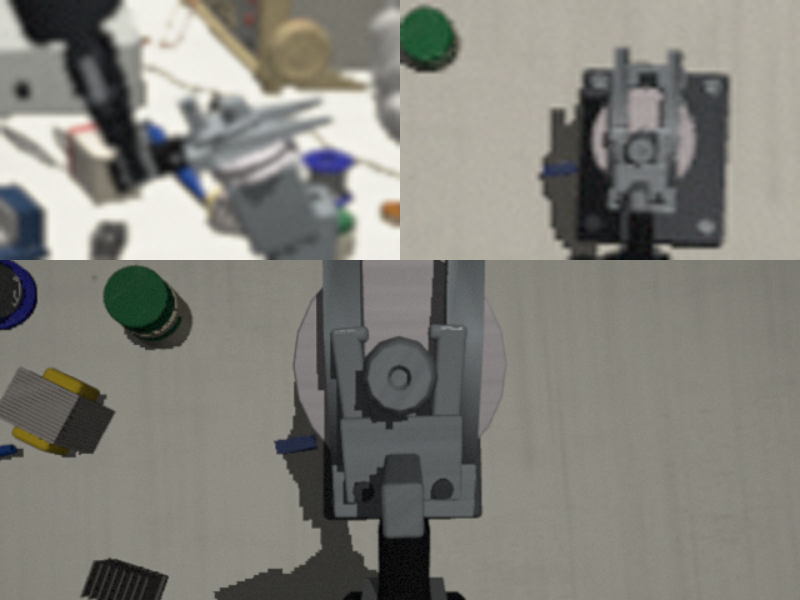

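The clip is raised: its arm tops are about 21 mm out, so its base is about 16–17 mm out on the land. The prongs straddle the spindle and the slot is at about 2 mm. I'll hold briefly, then withdraw.

```bash
python3 -m crank '[[0,0,0,0,0,0],[0,0,0,0,0,0],[0,0,0,0,0,0]]'
python3 -m crank '[[-0.005,0.0003,-0.002,0,0,0],[-0.006,0.0004,-0.0022,0,0,0],[-0.006,0.0004,-0.0022,0,0,0],[-0.006,0.0004,-0.0022,0,0,0],[0,0,0,0,0,0]]'
python3 g.py -60 0 0.5
python3 - <<'E'
from m import *; import g
p=ctrl.get_image("top"); d=ctrl.trace(p,"clip_tab")
if d: 
        P=(world(p,d[0]["region"])-g.O)@g.S; print(d[0]["confidence"],np.percentile(P,[5,50,95],axis=0).round(1).tolist())
E
```

```text
t: 12.57
position: [617.1, 37.1, 155.1]
tool_rot: [3.072, -0.09, 0.594]
force: [-1.6, 0.5, -2.2]
opening: 14.3
t: 12.98
position: [593.8, 38.7, 147.2]
tool_rot: [3.071, -0.091, 0.602]
force: [-1.0, -0.4, -1.3]
opening: 13.9
t 12.9833 TCP [593.8  38.7 147.2] slot in S [-22.6   0.2   1.9] shift mm [-34.3   1.7 -14.7] turn deg [-0.01  0.36  0.03] F [-1.  -0.4 -1.3] q [ 0.    0.16  2.06 -0.05  0.53  1.67] open 13.9
0.26 [[-51.8, 213.4, -175.7], [-26.9, 232.8, -149.5], [-6.1, 256.5, -139.7]]
```

```bash
python3 -m crank '[[-0.006,0.0004,-0.0030,0,0.3,0],[-0.006,0.0004,-0.0028,0,0,0],[-0.006,0.0004,-0.0024,0,0,0],[-0.006,0.0004,-0.0024,0,0,0],[-0.006,0.0004,-0.0024,0,0,0],[0,0,0,0,0,0]]'
python3 g.py -60 0 0.5
python3 -m crank '[[-0.006,0.0004,-0.0024,0,0,0],[-0.006,0.0004,-0.0024,0,0,0],[-0.006,0.0004,-0.0024,0,0,0],[-0.006,0.0004,-0.0024,0,0,0],[-0.006,0.0004,-0.0024,0,0,0],[-0.006,0.0004,-0.0024,0,0,0],[-0.006,0.0004,-0.0024,0,0,0],[0,0,0,0,0,0]]'
python3 g.py -130 0 0.5
python3 - <<'E'
from m import *; import g
p=ctrl.get_image("top"); 
for d in ctrl.trace(p,"clip_tab")[:2]:
        P=(world(p,d["region"])-g.O)@g.S; print(d["confidence"],np.percentile(P,[5,50,95],axis=0).round(1).tolist())
E
```

```text
t: 13.58
position: [563.2, 40.8, 134.7]
tool_rot: [3.071, -0.091, 0.6]
force: [-0.4, -0.5, -1.8]
opening: 14.3
t 13.5833 TCP [563.2  40.8 134.7] slot in S [-55.8   0.6   1.6] shift mm [-3.7 -0.4 -2.2] turn deg [-0.01  0.27  0.04] F [-0.4 -0.5 -1.8] q [ 0.01  0.13  2.13 -0.05  0.5   1.68] open 14.3
t: 14.25
position: [516.0, 44.0, 116.1]
tool_rot: [3.071, -0.09, 0.599]
force: [-0.9, 0.2, -1.6]
opening: 14.1
t 14.25 TCP [516.   44.  116.1] slot in S [-106.6    1.     1.8] shift mm [-21.4   0.2  -9.6] turn deg [-0.01  0.26  0.03] F [-0.9  0.2 -1.6] q [ 0.02  0.08  2.24 -0.07  0.44  1.7 ] open 14.1
0.51 [[-63.1, -16.9, -152.6], [-15.6, -0.2, 15.6], [8.8, 20.1, 34.4]]
```

```bash
python3 -m crank '[[-0.014,-0.004,0,0,0,0],[-0.014,-0.014,-0.005,0,4,0],[-0.012,-0.014,-0.01,0,4,0],[-0.01,-0.014,-0.012,0,4,0],[-0.008,-0.014,-0.012,0,4,0],[0,-0.014,-0.012,0,4,0],[0,-0.008,-0.008,0,1,0],[0,0,0,0,0,0]]'
python3 - <<'E'
from m import *
s=ctrl.observe(); print(s["position"],s["force"]); print(R.from_rotvec(s["tool_rot"]).as_matrix().round(3))
E
```

```text
t: 15.02
position: [466.0, -41.5, 61.5]
tool_rot: [3.12, -0.08, 0.038]
force: [-1.0, 1.1, -0.7]
opening: 14.0
[466.02318172 -41.45420014  61.54860951] [-0.9974273   1.11623412 -0.72903913]
[[ 0.998 -0.052  0.024]
 [-0.051 -0.998 -0.021]
 [ 0.025  0.02  -1.   ]]
```

```bash
python3 -m crank '[[0,-0.005,-0.012,1.2,1.4,0],[0,-0.004,-0.012,0,0,0],[0,0,-0.012,0,0,0],[0,0,-0.004,0,0,0],[0,0,0,0,0,0]]'
python3 - <<'E'
from m import *
s=ctrl.observe(); print(s["position"],s["force"]); print(R.from_rotvec(s["tool_rot"]).as_matrix().round(3))
E
```

```text
t: 15.43
position: [472.5, -51.4, 23.0]
tool_rot: [3.14, -0.084, 0.017]
force: [-0.7, 0.7, -1.7]
opening: 13.9
[472.46564682 -51.38093933  22.98964961] [-0.68727667  0.6614854  -1.66281594]
[[ 0.999 -0.053  0.011]
 [-0.053 -0.999 -0.001]
 [ 0.011  0.    -1.   ]]
```

```bash
python3 -m crank '[[0,0,-0.008,0,0.6,0],[0,0,-0.006,0,0,0],[0,0,-0.003,0,0,0],[0,0,0,0,0,0]]'
python3 - <<'E'
from m import *
s=ctrl.observe(); print(s["position"],s["force"]); print(R.from_rotvec(s["tool_rot"]).as_matrix().round(3))
E
```

```text
t: 15.77
position: [474.5, -50.6, 6.7]
tool_rot: [3.139, -0.081, 0.007]
force: [-1.2, 0.1, -1.4]
opening: 14.4
[474.51015722 -50.5806635    6.71988355] [-1.22976209  0.09240403 -1.44052928]
[[ 0.999 -0.052  0.005]
 [-0.052 -0.999 -0.001]
 [ 0.005  0.001 -1.   ]]
```

```bash
python3 -m crank '[[0,0,-0.0025,0,0,0],[0,0,0,0,0,0]]'
python3 -m crank '[[0,0,0,0,0,0],[0,0,0,0,0,0],[0,0,0,0,0,0],[0,0,0,0,0,0],[0,0,0.005,0,0,0],[0,0,0.015,0,0,0],[0,0,0.03,0,0,0],[0,0,0.035,0,0,0]]' 0
python3 -m crank '[[0.01,0.01,0.03,0,0,0],[0.02,0.013,0.03,0,0,0],[0.02,0.013,0.03,0,0,0],[0.02,0.013,0.03,0,0,0],[0.02,0.012,0.02,0,0,0],[0.015,0.006,0.01,0,0,0],[0,0,0,0,0,0],[0,0,0,0,0,0]]'
python3 - <<'E'
from m import *; import g
s=ctrl.observe(); print(s["position"],s["force"]); print(R.from_rotvec(s["tool_rot"]).as_matrix().round(3))
p=ctrl.get_image("wrist"); save("w7",p); wedge(p)
C,x,y,n,q=face(p,g.O)
for d in ctrl.trace(p,"clip_tab")[:2]:
    W=world(p,d["region"]);P=(W-C)@np.c_[x,y,n]; print(d["confidence"],d["rect"],np.percentile(P,[3,50,97],axis=0).round(1).tolist(),"world",np.percentile(W,[3,50,97],axis=0).round(1).tolist())
E
```

```text
t: 15.93
position: [475.1, -50.4, 4.4]
tool_rot: [3.139, -0.08, 0.009]
force: [-0.4, -0.4, -1.4]
opening: 13.7
t: 16.6
position: [469.1, -49.3, 87.0]
tool_rot: [-3.14, 0.081, 0.012]
force: [0.4, 0.3, 0.1]
opening: 85.6
t: 17.27
position: [578.7, 20.9, 257.8]
tool_rot: [-3.139, 0.084, -0.014]
force: [-0.1, -0.5, -1.2]
opening: 85.6
[578.6580963   20.8525556  257.83118167] [-0.122598   -0.4598567  -1.22000555]
[[ 0.999 -0.053  0.009]
 [-0.053 -0.999  0.001]
 [ 0.009 -0.001 -1.   ]]
wedge rect ((532.4292602539062, -54.199790954589844), (45.47671127319336, 154.95556640625), 86.87076568603516) [[453.79998779296875, -72.69999694824219], [608.5999755859375, -81.0999984741211], [611.0, -35.70000076293945], [456.29998779296875, -27.299999237060547]]
handle 641 ((483.3671569824219, -51.76698303222656), (17.00712013244629, 57.05508041381836), 88.40715026855469) [485.06256032 -51.62521276  24.66113699] [454.68334042 -60.36367492  20.00829207] [511.95773707 -42.98977658  26.90115112]
face n [-0.375  0.017  0.927] tilt 22.0 yaw -2.6 N 4069
centre [691.3  32.6 180.5] r 33.8
spindle top pts 1824 [-9.1 -0.2 35.1]
0.59 [249.0, 14.3, 318.8, 129.2] [[-40.1, -15.9, 9.2], [-19.0, -1.3, 18.8], [9.2, 15.9, 36.5]] world [[641.2, 17.4, 177.4], [667.9, 32.9, 192.7], [690.1, 49.2, 208.2]]
```

View pics/w7.png

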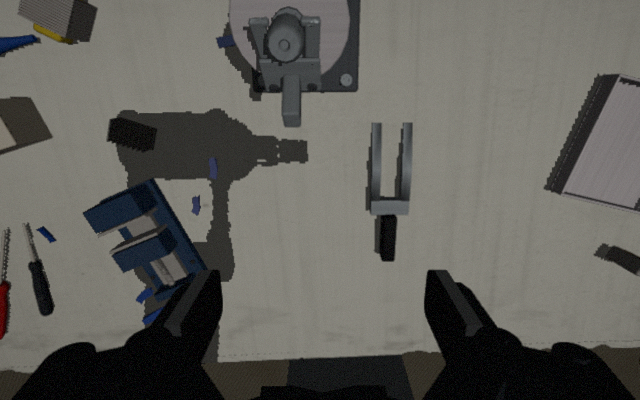

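The wedge lies free on the bench with its handle at px (387,238) and its centre around (483,-52). The clip is on the land and sagging, with its tab at px (291,107). Next I'll fit the clip's pose.

```bash
python3 - <<'E'
from m import *; import g
p=ctrl.get_image("wrist")
Q=(world(p,np.ones((400,640),bool))-[691.3,32.6,180.5])@g.S
m=(Q[:,0]>-75)&(Q[:,0]<-12)&(abs(Q[:,1])<20)&(Q[:,2]>0)&(Q[:,2]<50); q=Q[m]
for a in range(-75,-12,4):
    for lo,hi in [(0,6),(6,20)]:
        k=(q[:,0]>=a)&(q[:,0]<a+4)&(abs(q[:,1])>=lo)&(abs(q[:,1])<hi)
        if k.sum()>4: print(a,(lo,hi),k.sum(),"y",np.percentile(q[k,1],[2,50,98]).round(1),"z",np.percentile(q[k,2],[3,50,97]).round(1))
E
```

```text
-47 (0, 6) 62 y [-5.8 -1.   3.4] z [31.2 32.7 33.5]
-43 (0, 6) 91 y [-6.  -1.5  3.5] z [32.1 34.7 36. ]
-39 (0, 6) 120 y [-5.9 -1.7  3.7] z [25.3 36.5 37.9]
-35 (0, 6) 231 y [-5.7 -1.5  4. ] z [17.7 34.3 37.7]
-35 (6, 20) 137 y [-17.5   6.9  15.7] z [ 6.9  9.  10.8]
-31 (0, 6) 252 y [-5.7 -1.2  3.8] z [13.2 27.2 32.2]
-31 (6, 20) 214 y [-16.9  -7.   15.7] z [ 8.6 10.4 11.9]
-27 (0, 6) 236 y [-5.5 -0.5  5.5] z [12.4 19.7 24.2]
-27 (6, 20) 208 y [-17.4  -6.7  16. ] z [ 3.1 12.  13.8]
-23 (0, 6) 159 y [-5.7 -0.2  5.7] z [13.2 15.  17. ]
-23 (6, 20) 239 y [-18.2  -6.9  16.1] z [ 0.5 14.3 16. ]
-19 (0, 6) 131 y [-5.6 -0.1  5.7] z [15.1 16.6 17.9]
-19 (6, 20) 269 y [-19.2  -7.1  16.4] z [ 0.2 16.5 18.2]
-15 (0, 6) 69 y [-5.8 -3.   5.6] z [ 5.3 18.1 19.2]
-15 (6, 20) 268 y [-18.5  -6.9  16.3] z [ 0.5 17.8 19.3]
```

```bash
cat > t.py <<'E'
from h import *
def togo(back):
    P=np.radians(32); yw=np.radians(-3); h=np.array([np.cos(yw),np.sin(yw)])
    z=np.array([*(h*np.sin(P)),-np.cos(P)]); x=np.array([*(h*np.cos(P)),np.sin(P)]); G=np.c_[x,np.cross(z,x),z]
    s=ctrl.observe(); T=R.from_rotvec(s["tool_rot"]).as_matrix(); d=np.array([652.8,33.8,181.2])-back*z-s["position"]
    print(s["t"],s["position"].round(1),"shift",d.round(1),"turn",np.degrees(R.from_matrix(G@T.T).as_rotvec()).round(1),"F",s["force"].round(1),"q",s["joint_pos"].round(2),"open",s["opening"].round(1),"z",z.round(3))
import sys; togo(float(sys.argv[1]))
E
python3 -m crank '[[0.005,0.002,-0.001,0,-5,0],[0.005,0.002,-0.002,0,-5,0],[0.005,0.002,-0.002,0,-5,0],[0.005,0.002,-0.002,0,-5,0],[0.005,0.001,-0.002,0,-5,0],[0.004,0,-0.001,0,-4,0],[0,0,0,0,0,0],[0,0,0,0,0,0]]'
python3 t.py 70
```

```text
t: 18.13
position: [592.5, 24.9, 229.3]
tool_rot: [-3.028, 0.093, -0.78]
force: [0.5, 0.2, 0.2]
opening: 85.3Traceback (most recent call last):
  File "t.py", line 7, in <module>
    import sys; togo(float(sys.argv[1]))
                ~~~~^^^^^^^^^^^^^^^^^^^^
  File "t.py", line 6, in togo
    print(s["t"],s["position"].round(1),"shift",d.round(1),"turn",np.degrees(R.from_matrix(G@T.T).as_rotvec()).round(1),"F",s["force"].round(1),"q",s["joint_pos"].round(2),"open",s["opening"].round(1),"z",z.round(3))
                                                                                                                                                                                   ^^^^^^^^^^^^^^^^^^
AttributeError: 'float' object has no attribute 'round'
```

```bash
sed -i 's/s\["opening"\].round(1)/s["opening"]/' t.py; python3 t.py 70
python3 -m crank '[[0.008,0.004,0.004,0,0,0],[0.007,0.003,0.003,0,0,0],[0,0,0,0,0,0],[0,0,0,0,0,0]]'
python3 t.py 70
```

```text
18.1333 [592.5  24.9 229.3] shift [23.2 10.9 11.3] turn [-1.8 -3.1  0.1] F [0.5 0.2 0.2] q [-0.04 -0.01  2.09  0.03  0.56  1.57] open 85.28479293541314 z [ 0.529 -0.028 -0.848]
t: 18.47
position: [609.7, 31.6, 236.8]
tool_rot: [-3.03, 0.096, -0.773]
force: [0.1, -0.6, -0.1]
opening: 85.3
18.4667 [609.7  31.6 236.8] shift [6.1 4.2 3.8] turn [-1.8 -3.3  0.2] F [ 0.1 -0.6 -0.1] q [-0.02  0.02  2.04  0.02  0.58  1.6 ] open 85.26148131380585 z [ 0.529 -0.028 -0.848]
```

```bash
python3 -m crank '[[0.006,0.004,0.004,-1.8,-3.2,0.2],[0,0,0,0,0,0],[0.006,0,-0.01,0,0,0],[0.006,0,-0.01,0,0,0],[0.005,0,-0.008,0,0,0],[0,0,0,0,0,0],[0,0,0,0,0,0]]'
python3 t.py 25
```

```text
t: 19.05
position: [639.0, 35.7, 214.9]
tool_rot: [3.004, -0.076, 0.863]
force: [-1.0, 0.8, 0.4]
opening: 85.3
19.05 [639.   35.7 214.9] shift [  0.6  -1.2 -12.5] turn [ 0.1  0.1 -0.1] F [-1.   0.8  0.4] q [ 0.    0.09  2.04 -0.07  0.45  1.68] open 85.31989174644825 z [ 0.529 -0.028 -0.848]
```

```bash
python3 -m crank '[[0.002,-0.001,-0.009,0,0,0],[0.002,-0.0005,-0.008,0,0,0],[0.002,0,-0.004,0,0,0],[0,0,0,0,0,0],[0,0,0,0,0,0]]'
python3 t.py 0
python3 - <<'E'
from m import *
p=ctrl.get_image("wrist"); save("w8",p)
E
```

```text
t: 19.47
position: [645.2, 33.4, 191.1]
tool_rot: [3.005, -0.077, 0.86]
force: [-0.1, -0.7, 1.0]
opening: 85.3
19.4667 [645.2  33.4 191.1] shift [ 7.6  0.4 -9.9] turn [ 0.1 -0.1 -0. ] F [-0.1 -0.7  1. ] q [-0.    0.14  2.04 -0.07  0.41  1.68] open 85.32825617359966 z [ 0.529 -0.028 -0.848]
```

View pics/w8.png

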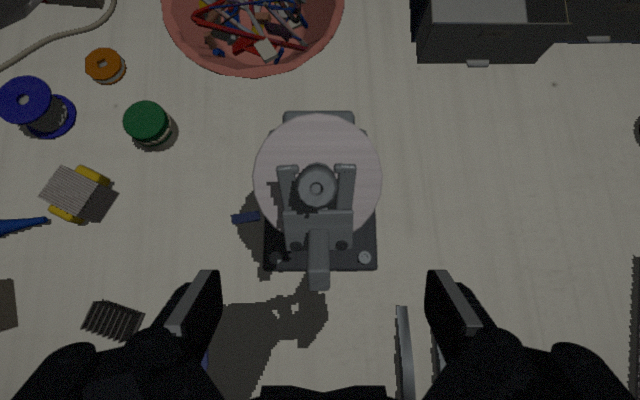

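The tab (px 318,270) is centred between the jaws, whose mid-line is at about 322. I'll go in and grip.

```bash
python3 -m crank '[[0.004,0.0005,-0.005,0,0,0],[0.003,0.0005,-0.004,0,0,0],[0,0,0,0,0,0],[0,0,0,0,0,0]]'
python3 t.py 0
python3 -m crank '[[0,0,0,0,0,0],[0,0,0,0,0,0],[0,0,0,0,0,0],[0,0,0,0,0,0],[0,0,0,0,0,0],[0,0,0,0,0,0]]' 1 50
python3 t.py 0
```

```text
t: 19.85
position: [653.3, 34.6, 182.3]
tool_rot: [3.004, -0.077, 0.863]
force: [0.4, -0.6, 0.5]
opening: 85.4
19.85 [653.3  34.6 182.3] shift [-0.5 -0.8 -1.1] turn [ 0.1  0.  -0. ] F [ 0.4 -0.6  0.5] q [ 0.    0.17  2.03 -0.07  0.39  1.68] open 85.43181360977078 z [ 0.529 -0.028 -0.848]
t: 20.35
position: [653.6, 34.8, 183.0]
tool_rot: [3.004, -0.077, 0.864]
force: [0.8, -0.5, -0.2]
opening: 12.0
20.35 [653.6  34.8 183. ] shift [-0.8 -1.  -1.8] turn [ 0.1  0.1 -0.1] F [ 0.8 -0.5 -0.2] q [ 0.    0.17  2.03 -0.07  0.39  1.68] open 11.976515674245109 z [ 0.529 -0.028 -0.848]
```

```bash
python3 -m crank '[[0,0,0,0,0,0],[0,0,0,0,0,0],[0,0,0,0,0,0]]' 1 70
python3 -m crank '[[-0.001,0,0.003,0,0,0],[-0.002,0,0.005,0,0,0],[-0.002,0,0.005,0,0,0],[-0.002,0,0.005,0,0,0],[0,0,0,0,0,0]]'
python3 t.py 0
python3 -m crank '[[-0.002,0,0.005,0,0,0],[-0.003,0,0.007,0,0,0],[-0.003,0,0.007,0,0,0],[-0.003,0,0.008,0,0,0],[-0.003,0,0.008,0,0,0],[0,0,0,0,0,0]]'
python3 t.py 0
```

```text
t: 20.6
position: [653.5, 35.1, 183.1]
tool_rot: [3.004, -0.076, 0.864]
force: [0.3, -0.3, -0.2]
opening: 8.0
t: 21.02
position: [644.3, 35.4, 200.9]
tool_rot: [3.006, -0.076, 0.858]
force: [0.4, 0.2, 0.2]
opening: 8.2
21.0167 [644.3  35.4 200.9] shift [  8.5  -1.6 -19.7] turn [ 0.  -0.1 -0.1] F [0.4 0.2 0.2] q [ 0.    0.12  2.04 -0.07  0.43  1.68] open 8.216469385571651 z [ 0.529 -0.028 -0.848]
t: 21.52
position: [629.8, 34.8, 242.3]
tool_rot: [3.004, -0.077, 0.865]
force: [-0.2, -1.0, -0.3]
opening: 8.4
21.5167 [629.8  34.8 242.3] shift [ 23.   -1.  -61.1] turn [ 0.1  0.1 -0.1] F [-0.2 -1.  -0.3] q [ 0.    0.04  2.04 -0.06  0.51  1.66] open 8.362758681225452 z [ 0.529 -0.028 -0.848]
```

```bash
python3 -m crank '[[0,-0.01,0.005,0,0,0],[-0.003,-0.024,0,0,3.5,0],[-0.006,-0.026,0,0,4,0],[-0.006,-0.026,0,0,4,0],[-0.006,-0.026,-0.004,0,4,0],[-0.006,-0.026,-0.006,0,4,0],[-0.006,-0.026,-0.008,0,4,0],[-0.006,-0.026,-0.008,0,4,0]]'
python3 -m crank '[[-0.006,-0.026,-0.01,0,2,0],[-0.006,-0.026,-0.01,0,0,0],[-0.006,-0.026,-0.01,0,0,0],[-0.003,-0.016,-0.01,0,0,0],[0,0,0,0,0,0],[0,0,0,0,0,0]]'
python3 t.py 0
python3 - <<'E'
from m import *
s=ctrl.observe(); print(R.from_rotvec(s["tool_rot"]).as_matrix().round(3))
p=ctrl.get_image("wrist"); save("w9",p)
for t in ["clip_tab","tray"]:
  for d in ctrl.trace(p,t)[:1]:
    W=world(p,d["region"]); print(t,d["confidence"],d["rect"],np.percentile(W,[3,50,97],axis=0).round(1).tolist())
E
```

```text
t: 22.18
position: [588.1, -157.2, 228.1]
tool_rot: [3.117, -0.055, 0.112]
force: [0.0, 0.1, -0.7]
opening: 7.9
t: 22.68
position: [568.6, -262.8, 186.6]
tool_rot: [3.115, -0.062, 0.058]
force: [-0.2, 0.0, 0.6]
opening: 8.1
22.6833 [ 568.6 -262.8  186.6] shift [ 84.2 296.6  -5.4] turn [  0.  -29.9  -0.3] F [-0.2  0.   0.6] q [-0.5   0.33  1.7  -0.01  1.06  1.11] open 8.140252505978 z [ 0.529 -0.028 -0.848]
[[ 0.999 -0.04   0.037]
 [-0.039 -0.999 -0.027]
 [ 0.038  0.025 -0.999]]
clip_tab 0.92 [283.5, 175.7, 358.8, 315.6] [[562.4, -279.7, 179.4], [584.5, -263.8, 185.7], [611.9, -249.3, 206.7]]
tray 0.62 [307.5, 86.9, 452.1, 253.0] [[506.7, -372.4, 2.5], [582.9, -320.1, 4.0], [638.6, -260.1, 22.9]]
```

View pics/w9.png

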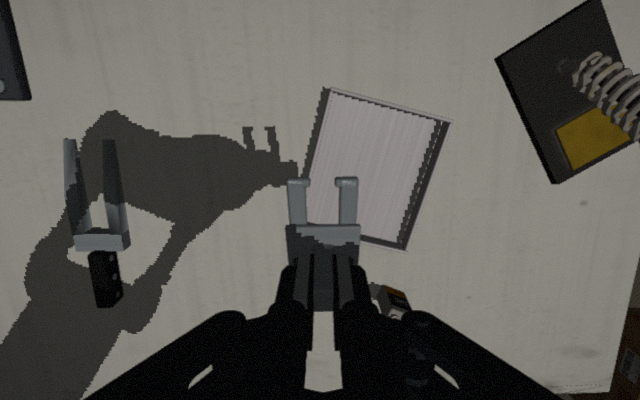

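The clip is held with its fork forward at px (322,230), and the tray is at px (375,170). I'll lower it into the tray.

```bash
python3 -m crank '[[-0.004,-0.012,-0.005,0.8,1,0],[-0.004,-0.012,-0.018,0.7,1,0],[-0.003,-0.012,-0.02,0,0,0],[-0.002,-0.004,-0.02,0,0,0],[0,0,-0.02,0,0,0],[0,0,-0.01,0,0,0],[0,0,0,0,0,0]]'
python3 t.py 0
python3 - <<'E'
from m import *
s=ctrl.observe(); print(R.from_rotvec(s["tool_rot"]).as_matrix().round(3)[:,2])
E
```

```text
t: 23.42
position: [561.9, -302.4, 98.2]
tool_rot: [3.137, -0.041, 0.018]
force: [-0.6, 0.7, -0.5]
opening: 8.5
23.4167 [ 561.9 -302.4   98.2] shift [ 90.9 336.2  83. ] turn [ -1.  -31.3  -1.4] F [-0.6  0.7 -0.5] q [-0.56  0.47  1.7   0.    0.96  1.03] open 8.484230660243487 z [ 0.529 -0.028 -0.848]
[ 0.011 -0.005 -1.   ]
```

```bash
python3 -m crank '[[-0.005,-0.006,-0.012,0,0.6,0],[-0.004,-0.004,-0.014,0,0,0],[0,0,-0.012,0,0,0],[0,0,-0.008,0,0,0],[0,0,0,0,0,0],[0,0,0,0,0,0]]'
python3 t.py 0
```

```text
t: 23.92
position: [555.5, -314.2, 52.6]
tool_rot: [3.133, -0.035, 0.006]
force: [0.1, 0.6, -0.1]
opening: 7.8
23.9167 [ 555.5 -314.2   52.6] shift [ 97.3 348.  128.6] turn [ -0.7 -31.8  -1.6] F [ 0.1  0.6 -0.1] q [-0.58  0.54  1.71 -0.01  0.89  1.02] open 7.755338616844287 z [ 0.529 -0.028 -0.848]
```

```bash
python3 -m crank '[[0,0,-0.01,0,0,0],[0,0,-0.01,0,0,0],[0,0,-0.006,0,0,0],[0,0,0,0,0,0],[0,0,0,0,0,0]]'
python3 t.py 0
```

```text
t: 24.33
position: [557.3, -314.4, 25.9]
tool_rot: [3.131, -0.033, 0.011]
force: [-0.6, -0.7, -0.5]
opening: 8.0
24.3333 [ 557.3 -314.4   25.9] shift [ 95.5 348.2 155.3] turn [ -0.6 -31.6  -1.6] F [-0.6 -0.7 -0.5] q [-0.58  0.58  1.71 -0.01  0.84  1.02] open 7.96914716254454 z [ 0.529 -0.028 -0.848]
```

```bash
python3 -m crank '[[0,0,-0.004,0,0,0],[0,0,-0.003,0,0,0],[0,0,0,0,0,0],[0,0,0,0,0,0]]'
python3 t.py 0
python3 -m crank '[[0,0,0,0,0,0],[0,0,0,0,0,0],[0,0,0,0,0,0],[0,0,0,0,0,0],[0,0,0.004,0,0,0],[0,0,0.01,0,0,0],[0,0,0.02,0,0,0],[0,0,0.03,0,0,0]]' 0.6
python3 -m crank '[[-0.005,0,0.03,0,0,0],[-0.01,0.01,0.03,0,0,0],[-0.01,0.01,0.03,0,0,0],[0,0,0.02,0,0,0],[0,0,0,0,0,0],[0,0,0,0,0,0]]'
python3 - <<'E'
from m import *
p=ctrl.get_image("wrist"); save("w10",p); wedge(p)
for t in ["clip_tab","tray"]:
  for d in ctrl.trace(p,t)[:1]:
    W=world(p,d["region"]); print(t,d["confidence"],d["rect"],np.percentile(W,[3,50,97],axis=0).round(1).tolist())
E
```

```text
t: 24.67
position: [558.0, -314.8, 19.0]
tool_rot: [3.131, -0.033, 0.013]
force: [0.1, 1.2, 0.0]
opening: 7.9
24.6667 [ 558.  -314.8   19. ] shift [ 94.8 348.6 162.2] turn [ -0.6 -31.5  -1.6] F [0.1 1.2 0. ] q [-0.58  0.59  1.71 -0.01  0.83  1.02] open 7.892719368403491 z [ 0.529 -0.028 -0.848]
t: 25.33
position: [552.9, -311.6, 79.4]
tool_rot: [3.138, -0.033, -0.005]
force: [-0.4, -0.8, 0.0]
opening: 34.5
t: 25.83
position: [530.7, -293.3, 207.1]
tool_rot: [3.129, -0.033, 0.018]
force: [-0.4, 0.7, -0.2]
opening: 33.9
wedge rect ((532.0050048828125, -55.13231658935547), (47.15330123901367, 155.58433532714844), 87.85884857177734) [[453.3999938964844, -75.80000305175781], [608.9000244140625, -81.5999984741211], [610.5999755859375, -34.5], [455.1000061035156, -28.700000762939453]]
handle 1033 ((483.00244140625, -52.74306869506836), (17.483745574951172, 57.21550750732422), 87.32144927978516) [484.70755528 -54.67338187  24.3847975 ] [454.41916881 -62.2269135   20.0064003 ] [511.68774786 -43.13826569  27.30279321]
clip_tab 0.65 [323.3, 88.7, 360.4, 148.6] [[558.9, -332.9, 3.7], [576.2, -315.1, 10.4], [603.5, -300.4, 38.2]]
tray 0.67 [267.0, 35.0, 419.0, 207.3] [[508.2, -371.5, 2.4], [578.9, -311.2, 4.0], [639.1, -254.0, 23.1]]
```

View pics/w10.png

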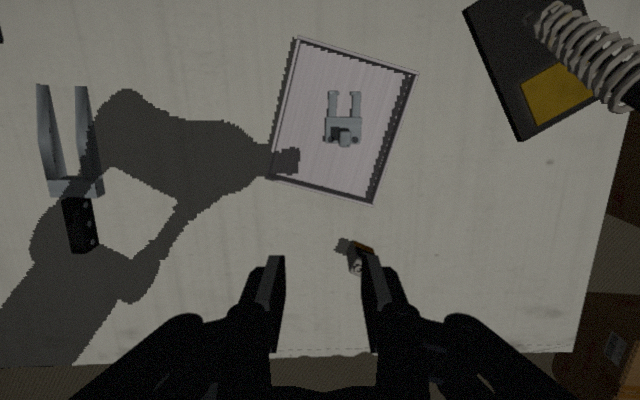

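The clip lies flat in the middle of the tray at px (343,120), and the wedge lies free on the bench at px (70,170). The battery still stands, so I'm handing in.

```bash
python3 -c "
from workcell import ctrl
print(ctrl.close_job())"
```

```text
the job is handed in; nothing more can be done
None
```

The job is done and handed in at about 26 s of the 72 s; no verdict was reported.

- **Wedge under the clip:** I slid the wedge up the pulley face under the clip until its slot point was about 2 mm from the spindle origin by my estimate. The clip's base was then about 16–17 mm out, on the land, and I held it there for over 0.5 s. The fingers were on the wedge handle throughout.
- **Wedge laid down:** I drew it back and put it on the bench with its handle centre near (483, -53). That is about 270 mm from the tray centre, with its prong tips about 40 mm short of the stand.
- **Clip to the tray:** I gripped the sagging clip by its tab, pulled it off along the spindle and lowered it into the tray.

**Last checks:** the final picture shows the clip lying flat inside the tray walls, near (576, -315), and the wedge lying free. The block battery was still standing in that picture. The heat sink and transformer I never approached, and I did not measure them again at the end.

**What disagreed:** early in the insertion the side view suggested the face was about 3 mm farther off than the wrist-camera fit, which is well inside the 15 mm allowance. The first moves drifted or overshot by up to about 20 mm, and I corrected them before any contact. Wrist forces in my readings stayed within about 4 N.

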